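Load a power module on the burn-in heat sink

ROBOT

A 6-joint arm with a two-finger parallel gripper is mounted at the origin on the work surface. World frame = base frame: x ahead of the robot, y to its left, z up, the work surface at z = 0. Lengths are in m, angles in rad, forces in N, time in s.
With the tool pointing down it reaches from about 0.3 to 0.775 m from the base axis. Payload 14.6 kg.
Tool frame: the origin (TCP) lies between the finger pads; the fingertips stand 19 mm ahead of it and the grasp point (between the pads) is the TCP; y points along the fingers, x is the direction in which the jaws open and shut, and the axes are right-handed (so a half turn about y gives the same grasp; the last joint's range is limited). The gripper opens to 85 mm and grips with 20 to 120 N. Pads are 22 mm wide; open, the fingers measure 114 mm over their backs; the gripper's body (76 mm by 85 mm) begins 54 mm behind the grasp point. The pads swing forward as they close: fully open they stand 13 mm farther back than shut.
Start: joints at [1.168, 0.3, 1.521, -0, 1.321, -0.067], TCP at [0.181, 0.519, 0.25] pointing down, gripper open.
Joint ranges: [-3.03, 3.03], [-0.79, 2.21], [0.23, 2.52], [-1.04, 4.18], [0, 3.07], [-2.55, 2.55]. Speed limits (rad/s): [2.22, 2.22, 2.57, 3.14, 3.14, 3.14].

INTERFACE

Orientations are given as [roll, pitch, yaw] about the fixed x, y, z axes, in that order (R = Rz(yaw) Ry(pitch) Rx(roll)).
In Python, from rig import * gives the robot as it stands. The module is installed in compiled form; this text tells all that it offers.
- The arm moves only by the tool play_rows, never from a script. Its argument "increments" is a list of rows, each an object of numbers: "hand": the finger opening in cm, from 0 to 8.54; "x", "y", "z": the shift along the tool's x, y, z in cm; "spin": the turn about the tool's y in degrees. In form: [{"hand": .., "x": .., "y": .., "z": .., "spin": ..}, ...]. A call has 1 to 20 rows; each row is the pose to reach, as a shift and turn from the pose commanded when the call began, along the tool's axes at that moment; what a row does not reach only later rows make up. A row lasts 1/12 s, in which the tool goes at most 41.7 mm and 7.16 degrees, less where a joint would pass 70% of its speed; a pose out of reach is approached as far as the arm can. A call with a gripper value outside its range is refused whole. The fingers move at their own pace and stop on an object; "force" is the grip in N (left out, the last holds). Time passes only in rows, so rows that repeat a pose let the fingers close. It gives the time, the measured TCP pose, the force and the opening at its end, in the units of the state.
- observe(): the state, without advancing time (a new reading comes with each control period).
- get_image(name): name is "scene" or "side" or "wrist"; returns a dict with "pixels" (384x512x3 uint8, red, green, blue), "depth" (384x512 float32, m along the optical axis (not along the pixel's ray), 0 where there is no reading), "fx", "fy", "cx", "cy" (pixels), "R" (3x3) and "t" (3): a world point X has camera coordinates R X + t; the wrist camera has in their place "tool_from_camera" (4x4, takes a point from camera to tool coordinates, whose origin is the TCP and whose axes are the tool frame's). Camera axes: x right, y down, z forward; pixel columns grow to the right and rows downward; lengths in m; the calibration is good to about 2 mm. A picture is of the moment at which its call begins: read the wrist's pose just before it.
- close_job(): hands the job in, once; it reports no verdict.
The state is a dict: "time": time; "joints": joint angles; "qd": joint speeds; "joint_torque": joint torques, N m; "tool_pos": TCP position; "ee_rot": TCP orientation; "wrist_force": force on the tool from outside, world axes, zero at the start; "moment": the same for the moment, N m; "grip_width": finger opening in m.
Only numpy, scipy, OpenCV 4.12 (cv2) and the standard library are available. Lean on these libraries where they do the work, as an engineer would, in place of code of your own. Each camera call takes 0.05 s, during which the arm holds its last target.

TASK

Load the power module from the parts tray onto the burn-in heat sink: lay it base down on the clear part of the cooling face, without dropping it, then slide it in under the clamp, base kept on the face so that no air stays under it, until its long side is flush with the side fence and its end is fully home against the end stop, with the control pins at the trailing end. Let go of it there and leave everything else on the bench as it is.

Things in the scene. Friction and masses are not known exactly. Their poses are not given: they have to be found in the camera images.
- station: burn-in heat sink, fixed: finned aluminium block 200 mm long (x), 120 mm wide (y); its flat milled cooling face is 50 mm above the bench. Origin: centre of the underside; +x along its length to the end with the end stop, z up. The face is clear for x = -100 to +88, y = -42 to +60 mm, but for the clamp over it. A black connection box 46 mm high sits at the +x end, below the face, with two binding posts to x = +150 mm. Nothing on it moves.
- fence (a point): middle of the inner side of the side fence, at the level of the cooling face (station x = 0, y = -42 mm): a steel bar 18 mm wide and 16 mm high above the face, along the whole -y side of the station; same axes as the station
- stop (a point): on the inner side of the end stop at the level of the cooling face (station x = +88, y = -25 mm): a steel bar 12 mm thick and 12 mm high across the +x end of the face, from y = -42 to +43 mm; same axes as the station
- clamp (a point): middle of the lower side of the clamp's round pressure foot (22 mm across), 36 mm above the face at station x = +62.5, y = -25 mm. The black C-shaped clamp stands on the fence; its arm reaches over the face at x = +45 to +80, y = -60 to +8 mm, underside 42 mm above the face, top of its screw knob 74 mm. It stays as it is: the module, 30 mm high, passes under it
- home (a point): the point on the station where the centre of the module (point module_mid) lies when it is fully home: station x = +41, y = -25 mm, 15 mm above the cooling face; same axes as the station
- module_mid (a point): centre (half-way up) of the power module, a loose grey block, about 0.2 kg: metal base plate 94 mm long (x), 34 wide (y), 4 thick, plastic housing 78 mm long and as wide on it, 30 mm high overall, three steel screw terminals in a row on top. +x: terminal end; -x: end with the lower step and the pins; z up. It lies base down on the tray's floor. When home its +x points along station +x.
- module_pins (a point): middle of the row of four upright brass control pins (7 mm tall) on the module's lower step, 30 mm from the module's centre towards its -x end, 26 mm above its underside
- tray: shallow black parts tray, fixed, 220 x 160 mm, rim 9 mm high, floor 4 mm thick; origin at the centre of its underside. The module and the relay lie in it side by side, in either order
- relay_mid (a point): a solid-state relay, not to be moved: loose white block 60 x 45 mm and 26 mm high with four round screw terminals, beside the module in the tray; the point is its centre
- screwdriver_mid (a point): a screwdriver, 190 mm long, lying between tray and station, not to be moved
- board_mid (a point): a circuit board 160 x 100 mm with parts up to 37 mm high, left of the station, not to be moved
- meter_mid (a point): an orange hand multimeter 185 x 86 x 43 mm, not to be moved
- cutters_mid (a point): side cutters about 150 mm long, lying right of the tray, not to be moved
- reel_mid (a point): a reel 68 mm across and 46 mm high, not to be moved
- flux_mid (a point): a bottle 48 mm across and 100 mm high, not to be moved
Things that resemble listed ones, but are neither listed nor needed, are in the scene too. What is shaped like the part that bears module_mid but brown or green is not meant.

How it is judged:
By the outcome, as a careful person would: the job done as asked, in the order asked, and still so for the second after the job is handed in, with the robot touching nothing.
It also fails if it takes over 56 s, if anything falls off the work surface, if the arm or the gripper's body presses on something with over 40 N, if the wrist force passes 120 N, or if a joint passes its speed limit or range.

## Working session

There is one attempt and no reset: what is moved stays moved. The work goes in short steps, Python scripts to look and compute and a tool call to move; the robot and the scene stay as the last step left them, time stands still between calls to the robot, and variables do not carry over. Pictures are saved under pics/ and viewed, and the job is handed in when it is done.

Besides the shell and the picture viewer there is one more tool, called after ">>>" as name([rows], argument=value, ...), one row to a line, values as JSON. play_rows: Moves the arm, as the interface text tells. Its arguments: {"type":"object","properties":{"increments":{"type":"array"},"force":{"type":"number"}},"required":["increments"]}

```bash
mkdir -p pics; ls; python3 - <<'E'
from rig import *
import cv2,numpy as np
print(observe())
for n in ("scene","side","wrist"):
    g=get_image(n)
    cv2.imwrite(f"pics/{n}0.png",g["pixels"][:,:,::-1])
    np.savez(f"pics/{n}0.npz",**g)
    print(n,{k:(np.round(v,4).tolist() if not np.isscalar(v) else v) for k,v in g.items() if k not in("pixels","depth")})
E
```

```text
pics
{'time': 0.0, 'joints': array([ 1.16842435e+00,  3.00462844e-01,  1.52162173e+00, -1.52709783e-05,
        1.32068453e+00, -6.66059281e-02]), 'qd': array([ 1.24231534e-05,  4.40517083e-04, -4.95354866e-04,  1.32706855e-03,
       -6.45254824e-04, -1.47324677e-03]), 'joint_torque': array([ 3.27900407e-04, -5.43497837e+01, -3.61789834e+01, -7.45030525e-05,
        3.94305767e-03,  7.63655498e-05]), 'tool_pos': array([0.18114217, 0.5190777 , 0.24970863]), 'ee_rot': array([-1.57073278e+00,  1.17482728e-03,  1.23503410e+00]), 'wrist_force': array([ 0.21761831, -0.21890586, -0.10249097]), 'moment': array([0.00441094, 0.02238705, 0.04382025]), 'grip_width': 0.08547437687126626}
scene {'fx': 480.0132791289856, 'fy': 480.0132791289856, 'cx': 256.83896738361216, 'cy': 186.9980473035864, 'R': [[0.5838, 0.8119, 0.0006], [0.6633, -0.4765, -0.577], [-0.4682, 0.3372, -0.8168]], 't': [-0.2868, -0.3438, 2.0425]}
side {'fx': 408.5832097171724, 'fy': 408.5832097171724, 'cx': 249.79757162920842, 'cy': 194.92450801928246, 'R': [[0.9209, -0.3898, 0.0009], [-0.2978, -0.7052, -0.6434], [0.2514, 0.5922, -0.7655]], 't': [-0.5173, 0.1802, 1.1754]}
wrist {'fx': 284.21347577143484, 'fy': 284.21347577143484, 'cx': 257.24922902827456, 'cy': 191.79211167439522, 'tool_from_camera': [[1.0, 0.0002, 0.0005, 0.0009], [-0.0004, -0.2865, 0.9581, -0.1239], [0.0003, -0.9581, -0.2865, 0.0742], [0.0, 0.0, 0.0, 1.0]]}
```

View pics/scene0.png

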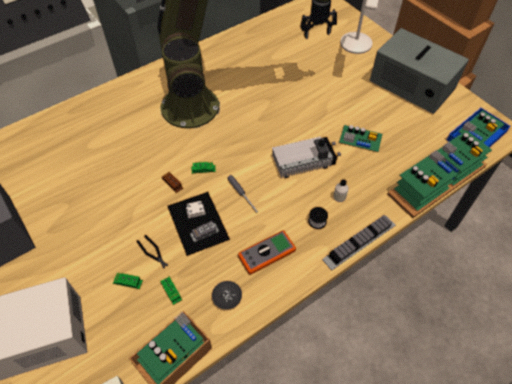

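View pics/side0.png

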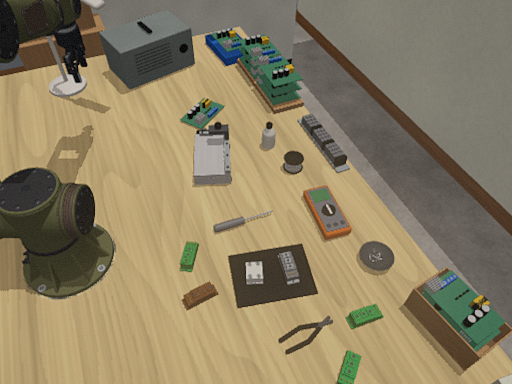

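View pics/wrist0.png

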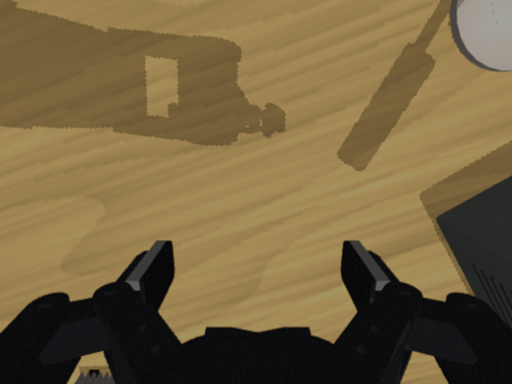

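The grey block is in the black tray, at scene (204,232) and side (289,266), with the white relay beside it at (196,209) and (254,272). The brown and green lookalikes at scene (172,182), (203,167), (127,281) and (171,290) are the wrong colour. I'll confirm with an enlarged crop.

```bash
python3 - <<'E'
import cv2,numpy as np
s=cv2.imread("pics/side0.png"); c=cv2.imread("pics/scene0.png")
a=cv2.resize(s[235:315,220:325],(525,400),interpolation=cv2.INTER_CUBIC)
b=cv2.resize(s[115:195,180:240],(270,360),interpolation=cv2.INTER_CUBIC)
o=np.zeros((400,800,3),np.uint8);o[:,:525]=a;o[:360,530:]=b
cv2.imwrite("pics/crop1.png",o)
a=cv2.resize(c[185:260,160:240],(400,375),interpolation=cv2.INTER_CUBIC)
b=cv2.resize(c[125:190,260:340],(400,325),interpolation=cv2.INTER_CUBIC)
o=np.zeros((400,800,3),np.uint8);o[:375,:400]=a;o[:325,400:]=b
cv2.imwrite("pics/crop2.png",o)
E
```

```text
(no output)
```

View pics/crop1.png

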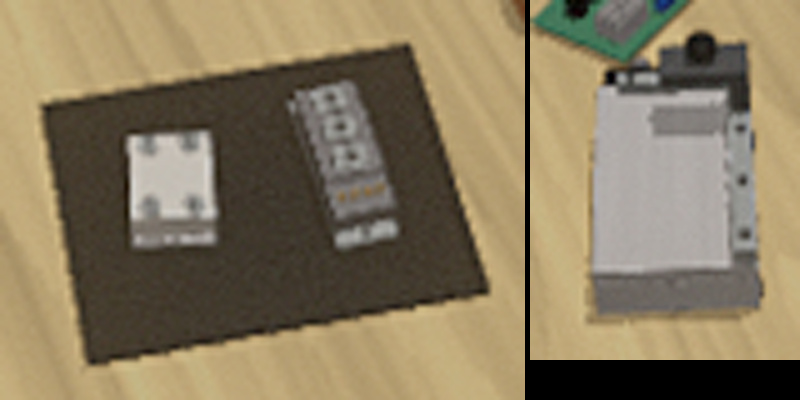

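View pics/crop2.png

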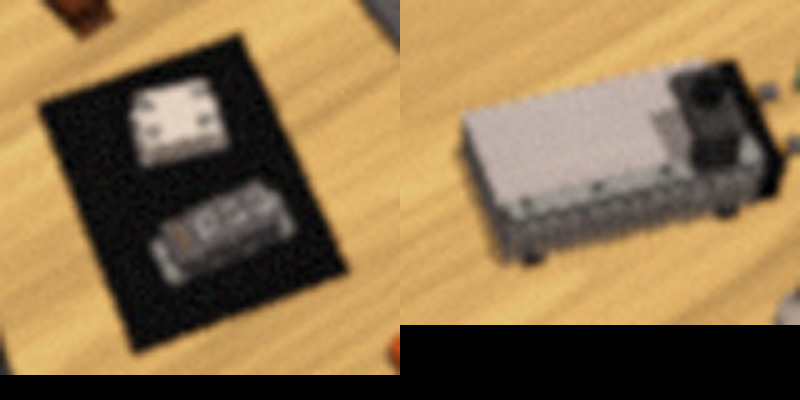

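```bash
cat > h.py <<'E'
import numpy as np,cv2
from scipy.spatial.transform import Rotation as Ro
def cloud(g,T=None):
    d=g["depth"];v,u=np.mgrid[0:384,0:512]
    P=np.stack([(u-g["cx"])/g["fx"]*d,(v-g["cy"])/g["fy"]*d,d],-1)
    if T is None: W=(P-g["t"])@g["R"]
    else: W=P@T[:3,:3].T+T[:3,3]
    W[d<=0]=np.nan
    return W
def wristT(s,g):
    T=np.eye(4);T[:3,:3]=Ro.from_euler("xyz",s["ee_rot"]).as_matrix();T[:3,3]=s["tool_pos"]
    return T@g["tool_from_camera"]
def ray(u,v,z,g,T=None):
    # pixel(s) onto plane z
    d=np.stack([(np.asarray(u,float)-g["cx"])/g["fx"],(np.asarray(v,float)-g["cy"])/g["fy"],np.ones_like(np.asarray(u,float))],-1)
    if T is None: o=-np.asarray(g["R"]).T@g["t"]; d=d@np.asarray(g["R"])
    else: o=T[:3,3]; d=d@T[:3,:3].T
    return o+d*((z-o[2])/d[...,2])[...,None]
E
python3 - <<'E'
from h import *
for n in("scene","side"):
    g=dict(np.load(f"pics/{n}0.npz"));W=cloud(g)
    q={"scene":[(204,232),(196,209),(198,223),(300,155),(326,146),(203,90)],"side":[(289,266),(254,272),(272,275),(212,155),(220,130),(65,240)]}[n]
    for u,v in q: print(n,u,v,W[v,u].round(3))
    # station face points
    z=W[...,2]
    b={"scene":(125,190,260,340),"side":(115,195,180,240)}[n]
    m=np.zeros(z.shape,bool);m[b[0]:b[1],b[2]:b[3]]=1
    f=m&(abs(z-.05)<.006)
    print(f.sum(),cv2.minAreaRect(W[f][:,:2].astype(np.float32)), np.median(z[f]))
    f=m&(abs(z-.066)<.005); print('fence',f.sum(),cv2.minAreaRect(W[f][:,:2].astype(np.float32)))
    b={"scene":(185,260,160,240),"side":(235,315,220,325)}[n]
    m=np.zeros(z.shape,bool);m[b[0]:b[1],b[2]:b[3]]=1
    f=(m&(z>.018)).astype(np.uint8)
    k,l,st,c=cv2.connectedComponentsWithStats(f)
    for i in range(1,k):
        if st[i,4]>30: 
            P=W[l==i]; print(st[i],cv2.minAreaRect(P[:,:2].astype(np.float32)),P[:,2].max())
E
```

```text
scene 204 232 [ 0.574 -0.284  0.03 ]
scene 196 209 [ 0.476 -0.256  0.027]
scene 198 223 [ 0.519 -0.277  0.008]
scene 300 155 [0.514 0.186 0.052]
scene 326 146 [0.568 0.261 0.105]
scene 203 90 [0.057 0.044 0.112]
868 ((0.5718539953231812, 0.1863640546798706), (0.22358858585357666, 0.262421578168869), 70.13786315917969) 0.04930691013188414
fence 201 ((0.617743194103241, 0.19477590918540955), (0.21170590817928314, 0.213937908411026), 0.6797825694084167)
[187 201  16  14 168] ((0.4654490053653717, -0.25668415427207947), (0.052381355315446854, 0.050050195306539536), 66.6888198852539) 0.039232469151473076
[192 221  24  17 231] ((0.5605766773223877, -0.27817749977111816), (0.07829231023788452, 0.03874097764492035), 79.97459411621094) 0.04250605459010173
side 289 266 [ 0.557 -0.287  0.034]
side 254 272 [ 0.462 -0.265  0.03 ]
side 272 275 [ 0.51  -0.279  0.004]
side 212 155 [0.503 0.186 0.051]
side 220 130 [0.552 0.233 0.108]
side 65 240 [ 0.032 -0.063  0.158]
1295 ((0.5067030191421509, 0.21238161623477936), (0.23091135919094086, 0.11945698410272598), 72.20362854003906) 0.051081404806997584
fence 197 ((0.5405106544494629, 0.19624999165534973), (0.07371273636817932, 0.22691531479358673), 5.320804119110107)
[279 251  20  29 355] ((0.5593626499176025, -0.2778629660606384), (0.07928043603897095, 0.03487887606024742), 81.49546813964844) 0.03926377440870912
[245 261  18  20 306] ((0.46443837881088257, -0.2554686665534973), (0.05635499209165573, 0.04466710984706879), 70.47622680664062) 0.03654133090394616
```

```bash
cat >> h.py <<'E'
def inc(s,p,yaw=None):
    Rm=Ro.from_euler("xyz",s["ee_rot"]).as_matrix()
    d=Rm.T@(np.asarray(p)-s["tool_pos"])*100
    x=Rm[:,0]; y0=np.arctan2(x[1],x[0])
    sp=0 if yaw is None else -np.degrees((yaw-y0+np.pi)%(2*np.pi)-np.pi)
    print("inc x,y,z cm",d.round(2),"spin",round(sp,2), "yaw now",np.degrees(y0).round(2)); return d,sp
E
python3 - <<'E'
from h import *
from rig import *
s=observe()
inc(s,[.52,.22,.28],np.radians(-18))
g=dict(np.load("pics/wrist0.npz"));W=cloud(g,g["tool_from_camera"])
for u,v in[(160,246),(165,260),(355,246),(350,260)]:print(u,v,W[v,u].round(4))
E
```

```text
inc x,y,z cm [-17.08  -3.   -41.85] spin 88.76 yaw now 70.76
160 246 [-0.0439 -0.0054  0.0126]
165 260 [-0.0415 -0.0075  0.0066]
355 246 [ 0.0463 -0.0048  0.0124]
350 260 [ 0.0438 -0.0072  0.0065]
```

>>> play_rows([
  {"x": -17.1, "y": -3, "z": -41.8, "spin": 88.8},
  {"x": -17.1, "y": -3, "z": -41.8, "spin": 88.8},
  {"x": -17.1, "y": -3, "z": -41.8, "spin": 88.8},
  {"x": -17.1, "y": -3, "z": -41.8, "spin": 88.8},
  {"x": -17.1, "y": -3, "z": -41.8, "spin": 88.8},
  {"x": -17.1, "y": -3, "z": -41.8, "spin": 88.8},
  {"x": -17.1, "y": -3, "z": -41.8, "spin": 88.8},
  {"x": -17.1, "y": -3, "z": -41.8, "spin": 88.8},
  {"x": -17.1, "y": -3, "z": -41.8, "spin": 88.8},
  {"x": -17.1, "y": -3, "z": -41.8, "spin": 88.8},
  {"x": -17.1, "y": -3, "z": -41.8, "spin": 88.8},
  {"x": -17.1, "y": -3, "z": -41.8, "spin": 88.8},
  {"x": -17.1, "y": -3, "z": -41.8, "spin": 88.8},
  {"x": -17.1, "y": -3, "z": -41.8, "spin": 88.8},
  {"x": -17.1, "y": -3, "z": -41.8, "spin": 88.8},
  {"x": -17.1, "y": -3, "z": -41.8, "spin": 88.8},
  {"x": -17.1, "y": -3, "z": -41.8, "spin": 88.8},
  {"x": -17.1, "y": -3, "z": -41.8, "spin": 88.8},
])

```text
invalid input at $.increments[0]: expected keys hand, x, y, z, spin
```

```bash
cat > snap.py <<'E'
import sys
from h import *
from rig import *
s=observe();g=get_image("wrist");n=sys.argv[1]
cv2.imwrite(f"pics/{n}.png",g["pixels"][:,:,::-1])
np.savez(f"pics/{n}.npz",T=wristT(s,g),pos=s["tool_pos"],rot=s["ee_rot"],**g)
print(s["time"],s["tool_pos"].round(4),s["ee_rot"].round(4),s["wrist_force"].round(1),s["qd"].round(2),round(s["grip_width"],4))
E
python3 snap.py w1
```

```text
0.15 [0.1812 0.5191 0.2499] [-1.5708e+00  8.0000e-04  1.2350e+00] [ 0.9  0.6 -0.5] [-0. -0. -0. -0.  0. -0.] 0.0852
```

View pics/w1.png

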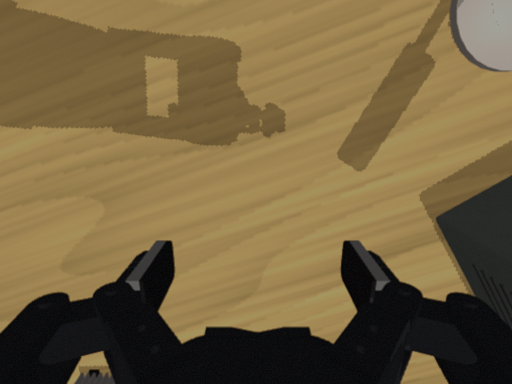

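All keys are needed in every row, so nothing moved and the picture is unchanged.

>>> play_rows([
  {"hand": 8.5, "x": -17.1, "y": -3, "z": -41.8, "spin": 88.8},
  {"hand": 8.5, "x": -17.1, "y": -3, "z": -41.8, "spin": 88.8},
  {"hand": 8.5, "x": -17.1, "y": -3, "z": -41.8, "spin": 88.8},
  {"hand": 8.5, "x": -17.1, "y": -3, "z": -41.8, "spin": 88.8},
  {"hand": 8.5, "x": -17.1, "y": -3, "z": -41.8, "spin": 88.8},
  {"hand": 8.5, "x": -17.1, "y": -3, "z": -41.8, "spin": 88.8},
  {"hand": 8.5, "x": -17.1, "y": -3, "z": -41.8, "spin": 88.8},
  {"hand": 8.5, "x": -17.1, "y": -3, "z": -41.8, "spin": 88.8},
  {"hand": 8.5, "x": -17.1, "y": -3, "z": -41.8, "spin": 88.8},
  {"hand": 8.5, "x": -17.1, "y": -3, "z": -41.8, "spin": 88.8},
  {"hand": 8.5, "x": -17.1, "y": -3, "z": -41.8, "spin": 88.8},
  {"hand": 8.5, "x": -17.1, "y": -3, "z": -41.8, "spin": 88.8},
  {"hand": 8.5, "x": -17.1, "y": -3, "z": -41.8, "spin": 88.8},
  {"hand": 8.5, "x": -17.1, "y": -3, "z": -41.8, "spin": 88.8},
  {"hand": 8.5, "x": -17.1, "y": -3, "z": -41.8, "spin": 88.8},
  {"hand": 8.5, "x": -17.1, "y": -3, "z": -41.8, "spin": 88.8},
  {"hand": 8.5, "x": -17.1, "y": -3, "z": -41.8, "spin": 88.8},
  {"hand": 8.5, "x": -17.1, "y": -3, "z": -41.8, "spin": 88.8},
  {"hand": 8.5, "x": -17.1, "y": -3, "z": -41.8, "spin": 88.8},
  {"hand": 8.5, "x": -17.1, "y": -3, "z": -41.8, "spin": 88.8},
])

```text
time: 1.87
tool_pos: [0.5195, 0.2202, 0.2803]
ee_rot: [-1.571, -0.0, -0.314]
wrist_force: [-0.5, -0.1, -0.0]
grip_width: 0.0846
```

```bash
python3 snap.py w2
```

```text
1.8667 [0.5195 0.2202 0.2803] [-1.5708e+00 -1.0000e-04 -3.1420e-01] [-0.5 -0.1 -0. ] [-0. -0. -0. -0.  0.  0.] 0.0846
```

View pics/w2.png

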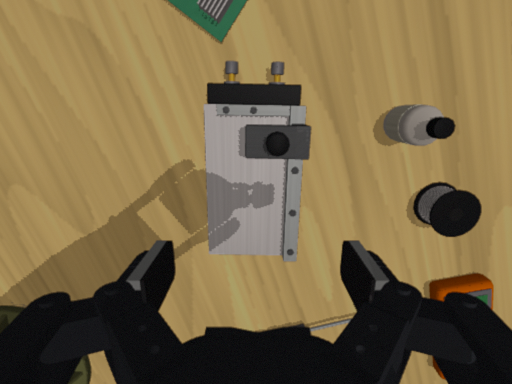

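The wrist view shows the whole station. The end stop is at row ~112, the fence on the right at column ~292, and the face's -x edge at row ~255. I'll enlarge it to get the edges.

```bash
python3 - <<'E'
from h import *
i=cv2.imread("pics/w2.png")
cv2.imwrite("pics/w2c.png",cv2.resize(i[80:270,190:320],None,fx=3.1,fy=3.1,interpolation=cv2.INTER_CUBIC))
g=dict(np.load("pics/w2.npz"));T=g["T"];W=cloud(g,T)
L=cv2.cvtColor(i,cv2.COLOR_BGR2GRAY).astype(int)
for v in(175,200,225,245): print(v,L[v,200:210],L[v,278:305],W[v,[250,293]].round(4).tolist())
for u in(225,265): print(u,L[100:124,u],L[248:264,u])
# height edges
z=W[...,2]
for v in(175,200,225,245):print(v,(z[v,278:306]*1000).round(0))
E
```

```text
175 [114 112 110 110 109 106 104 110 110 109] [157 157 157 158 156 146 110  97  69  98 141 139 137 137 139 141 141 140
 140 137 138 138 136 129 123 140 143] [[0.5065, 0.2143, 0.0491], [0.5581, 0.2014, 0.0649]]
200 [109 108 108 108 105 105 106 105 109 109] [154 155 155 154 142 110  97  72 109 136 135 132 133 137 138 137 137 134
 136 135 136 133 127 143 144 142 140] [[0.4958, 0.1822, 0.049], [0.5493, 0.1705, 0.0652]]
225 [112 114 113 114 124 134 118 123 109 107] [152 151 148 131 105  86  85 126 130 130 129 129 133 134 133 133 132 133
 132 132 136 141 140 145 148 149 149] [[0.485, 0.1496, 0.0517], [0.5399, 0.1379, 0.0653]]
245 [144 146 146 148 146 146 148 141 119 106] [148 141 118 103  88  80 120 126 127 125 125 127 129 129 130 129 130 127
 125 127 142 142 141 140 141 143 144] [[0.4753, 0.1205, 0.0498], [0.5321, 0.1107, 0.0658]]
225 [ 27  26  22  36 105 130  96  65  63  64  65  62  59  88 105 112 118 147
 158 158 158 158 158 158] [145 144 145 143 144 144 140 147 152 153 153 154 153 151 150 149]
265 [ 30  29  28  23  38 114 138 143 143 141 141 138 138 140 140 113 113 132
 156 165 165 164 165 165] [147 146 146 146 146 145 145 140 136 137 138 138 137 139 139 141]
175 [51. 50. 48. 51. 51. 51. 50. 51. 54. 66. 66. 67. 66. 65. 67. 65. 67. 66.
 65. 67. 66. 66. 66. 65.  0.  1. -1. -0.]
200 [50. 51. 50. 50. 50. 50. 51. 57. 67. 66. 67. 67. 67. 66. 67. 65. 67. 67.
 67. 67. 67. 66. 64. -0.  1. -1. -0.  1.]
225 [50. 50. 51. 49. 50. 50. 60. 65. 66. 66. 66. 67. 67. 66. 65. 65. 67. 66.
 66. 67. 66. -0.  1. -0.  1.  1. nan  0.]
245 [50. 50. 50. 50. 50. 61. 65. 66. 66. 67. 66. 66. 65. 66. 67. 66. 65. 66.
 66. 66.  0. -0.  1. -0. -0.  0. -0.  1.]
```

View pics/w2c.png

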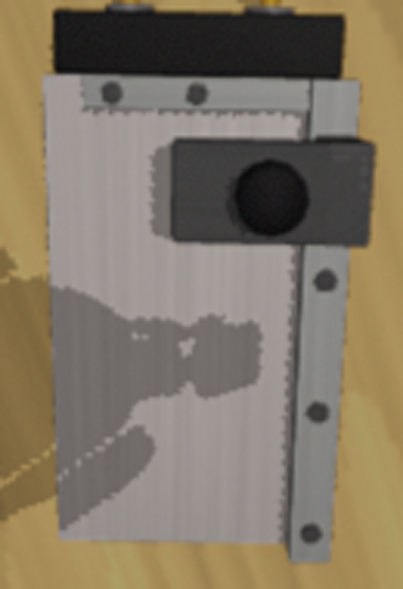

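```bash
cat > st.py <<'E'
from h import *
g=dict(np.load("pics/w2.npz"));T=g["T"];W=cloud(g,T);z=W[...,2]
L=cv2.GaussianBlur(cv2.cvtColor(cv2.imread("pics/w2.png"),cv2.COLOR_BGR2GRAY),(3,3),0).astype(float)
vs=np.arange(166,250);inn=[];out=[]
for v in vs:
    d=np.diff(L[v]); c=int(round(287-(v-175)*3.2/70))
    k=np.arange(c-4,c+4); w=np.clip(d[k],0,None); inn.append((k[np.argmax(w)]*1.0+.5))
    # subpixel by parabola
    j=k[np.argmax(w)]; a,b,e=d[j-1],d[j],d[j+1]; inn[-1]+=0.5*(a-e)/(a-2*b+e)
    zz=z[v,c+4:c+24]; o=np.where(np.nan_to_num(zz)<.03)[0][0]; out.append(c+4+o-.5)
I=ray(np.array(inn),vs,.066,g,T)[:,:2];O=ray(np.array(out),vs,.066,g,T)[:,:2]
def fl(P):
    vx,vy,x,y=cv2.fitLine(P.astype(np.float32),cv2.DIST_HUBER,0,.001,.001).ravel()
    if vy<0:vx,vy=-vx,-vy
    return np.array([vx,vy]),np.array([x,y])
for n,P in(("in",I),("out",O)):
    d,p=fl(P);nn=np.array([d[1],-d[0]]);r=(P-p)@nn
    print(n,np.degrees(np.arctan2(d[1],d[0])).round(2),p.round(4),"rms mm",(r.std()*1e3).round(2))
di,pi=fl(I);do,po=fl(O);nn=np.array([di[1],-di[0]]);print("fence width",(po-pi)@nn*1e3)
# stop inner upper edge z=.062
us=np.r_[235:240,247:285];st=[]
for u in us:
    d=np.diff(L[:,u]);k=np.arange(109,119);j=k[np.argmin(d[k])];a,b,e=d[j-1],d[j],d[j+1];st.append(j+.5+.5*(a-e)/(a-2*b+e))
S=ray(us,np.array(st),.062,g,T)[:,:2];d,p=fl(S)
print("stop rows",np.round(st,1)); print("stop dir",np.degrees(np.arctan2(d[1],d[0])),((S-p)@np.array([d[1],-d[0]])).std()*1e3)
# box/stop outer edge rows, left face edge, rear face edge by depth
us=np.arange(215,280);r=[]
for u in us:
    zz=z[240:270,u]; r.append(240+np.where(zz<.03)[0][0]-.5)
Rr=ray(us,np.array(r),.05,g,T)[:,:2];print("rear rows",np.median(r))
vs2=np.arange(130,250);c=[]
for v in vs2:
    zz=z[v,195:230]; c.append(195+np.where(zz>.03)[0][0]-.5)
Lf=ray(np.array(c),vs2,.05,g,T)[:,:2];dl,pl=fl(Lf);print("left dir",np.degrees(np.arctan2(dl[1],dl[0])))
print("left-to-fence width (102)",(np.median((Lf-pi)@nn))*1e3)
sx=np.median(S@di);rx=np.median(Rr@di);print("stop-rear (188):",(sx-rx)*1e3)
E
python3 st.py
```

```text
in 71.06 [0.5426 0.1784] rms mm 0.13
out 70.9 [0.5512 0.1495] rms mm 1.1
fence width 17.484959
stop rows [113.6 113.7 113.5 113.4 109.7 114.1 114.  114.3 108.7 110.5 110.  110.2
 110.1 114.6 114.5 114.3 114.1 114.2 114.3 114.3 114.3 114.2 114.2 114.3
 114.3 114.3 114.2 114.2 114.3 114.4 114.3 114.2 113.9 114.  114.2 114.3
 114.2 113.8 114.1 114.3 114.4 114.3 114.4]
stop dir 160.5829 1.566597378864697
rear rows 254.5
left dir 71.06784
left-to-fence width (102) -102.11641403642894
stop-rear (188): 188.5784175795179
```

```bash
cat >> st.py <<'E'
S2=S[np.abs(S@di-sx)<.0015]; sx=np.median(S2@di)
ex=di; ey=np.array([-di[1],di[0]])
# origin O: (pi) at y=-42 ; along x: stop at +88
y0=pi@ey+.042; x0=sx-.088
O0=ex*x0+ey*y0
print("station origin",O0.round(4)); np.savez("station.npz",O=O0,ex=ex,ey=ey,yaw=np.arctan2(ex[1],ex[0]))
E
cat >> h.py <<'E'
def st2w(x,y,z):
    s=np.load("station.npz"); return np.r_[s["O"]+s["ex"]*x+s["ey"]*y,.05+z]
def w2st(p):
    s=np.load("station.npz"); p=np.asarray(p); d=p[...,:2]-s["O"]; return np.stack([d@s["ex"],d@s["ey"]],-1)
E
python3 st.py|tail -1; python3 - <<'E'
from h import *
from rig import *
s=observe()
yaw=np.radians(-9);tz=np.array([-np.sin(yaw),np.cos(yaw),0])
inc(s,np.array([.56,-.278,.24])+.04*tz,yaw)
E
```

```text
station origin [0.5061 0.2015]
inc x,y,z cm [ 18.63   4.03 -42.17] spin -9.01 yaw now -18.01
```

>>> play_rows([
  {"hand": 6, "x": 18.6, "y": 4, "z": -42.2, "spin": -9},
  {"hand": 6, "x": 18.6, "y": 4, "z": -42.2, "spin": -9},
  {"hand": 6, "x": 18.6, "y": 4, "z": -42.2, "spin": -9},
  {"hand": 6, "x": 18.6, "y": 4, "z": -42.2, "spin": -9},
  {"hand": 6, "x": 18.6, "y": 4, "z": -42.2, "spin": -9},
  {"hand": 6, "x": 18.6, "y": 4, "z": -42.2, "spin": -9},
  {"hand": 6, "x": 18.6, "y": 4, "z": -42.2, "spin": -9},
  {"hand": 6, "x": 18.6, "y": 4, "z": -42.2, "spin": -9},
  {"hand": 6, "x": 18.6, "y": 4, "z": -42.2, "spin": -9},
  {"hand": 6, "x": 18.6, "y": 4, "z": -42.2, "spin": -9},
  {"hand": 6, "x": 18.6, "y": 4, "z": -42.2, "spin": -9},
  {"hand": 6, "x": 18.6, "y": 4, "z": -42.2, "spin": -9},
  {"hand": 6, "x": 18.6, "y": 4, "z": -42.2, "spin": -9},
  {"hand": 6, "x": 18.6, "y": 4, "z": -42.2, "spin": -9},
  {"hand": 6, "x": 18.6, "y": 4, "z": -42.2, "spin": -9},
  {"hand": 6, "x": 18.6, "y": 4, "z": -42.2, "spin": -9},
  {"hand": 6, "x": 18.6, "y": 4, "z": -42.2, "spin": -9},
  {"hand": 6, "x": 18.6, "y": 4, "z": -42.2, "spin": -9},
])

```text
time: 3.42
tool_pos: [0.5659, -0.2379, 0.2406]
ee_rot: [-1.571, -0.0, -0.157]
wrist_force: [0.5, -0.2, 0.4]
grip_width: 0.06
```

```bash
python3 snap.py w3; python3 - <<'E'
from h import *
g=dict(np.load("pics/w3.npz"));T=g["T"];W=cloud(g,T);z=W[...,2]
f=(np.nan_to_num(z)>.018)&(z<.06);f[250:]=0
k,l,st,c=cv2.connectedComponentsWithStats(f.astype(np.uint8))
for i in range(1,k):
    if st[i,4]>300:
        P=W[l==i];print(st[i],cv2.minAreaRect(P[:,:2].astype(np.float32)),np.percentile(P[:,2],[5,50,95]).round(4))
# finger tips in tool frame
Wt=cloud(g,g["tool_from_camera"])
m=(Wt[...,1]<.06)&(abs(Wt[...,0])<.07); print("max tool y of fingers",np.nanpercentile(Wt[...,1][m],[90,99,100]))
E
```

```text
3.4167 [ 0.5659 -0.2379  0.2406] [-1.5709e+00 -4.0000e-04 -1.5660e-01] [ 0.5 -0.2  0.4] [-0.01  0.   -0.   -0.   -0.   -0.  ] 0.06
[  368     0    95   150 11950] ((0.7511888742446899, -0.16073493659496307), (0.1573508381843567, 0.08595766127109528), 83.89358520507812) [0.0265 0.0347 0.043 ]
[  95   23   89   33 2023] ((0.4603153169155121, -0.0744389146566391), (0.024706143885850906, 0.09505273401737213), 88.2501220703125) [0.0191 0.0239 0.0264]
[   9   74   46   76 2412] ((0.31745973229408264, -0.13016241788864136), (0.07841116935014725, 0.03587343171238899), 59.43467330932617) [0.0207 0.0269 0.0307]
[ 245  169   28   61 1644] ((0.5604861974716187, -0.27615731954574585), (0.07842264324426651, 0.03376340493559837), 80.83519744873047) [0.0253 0.0313 0.0348]
[ 160  172   42   47 1555] ((0.4650566279888153, -0.25430551171302795), (0.05218949913978577, 0.045162588357925415), 69.88542938232422) [0.0241 0.0282 0.0305]
[ 414  184   77   66 1009] ((0.8044496774673462, -0.3404085636138916), (0.09223157167434692, 0.09845581650733948), 80.84467315673828) [0.0183 0.021  0.0229]
[  29  197   68   39 1577] ((0.30540168285369873, -0.2600107192993164), (0.07995817065238953, 0.034307368099689484), 6.800170421600342) [0.0211 0.0272 0.0308]
max tool y of fingers [-0.03057575  0.00507131  0.01463909]
```

View pics/w3.png

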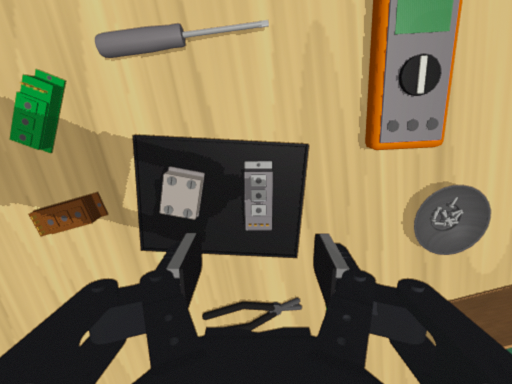

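The module at (258,195) has its terminals towards the top of the image and its pins at row ~226. It's the only grey one, and its orientation is confirmed. I'll grip it high, 14 mm behind centre, so the fingers clear both the fence and the clamp later.

```bash
python3 - <<'E'
from h import *
from rig import *
s=observe()
yaw=np.radians(80.84-90);d=np.array([np.cos(np.radians(80.84)),np.sin(np.radians(80.84))])
p=np.array([.5605,-.2762])-.014*d
inc(s,[*p,.10],yaw);inc(s,[*p,.040],yaw)
i=cv2.imread("pics/w3.png");cv2.imwrite("pics/w3c.png",cv2.resize(i[130:240,130:310],None,fx=4,fy=4,interpolation=cv2.INTER_CUBIC))
E
```

```text
inc x,y,z cm [ 0.06 14.05 -5.25] spin 0.18 yaw now -8.98
inc x,y,z cm [ 0.06 20.05 -5.25] spin 0.18 yaw now -8.98
```

View pics/w3c.png

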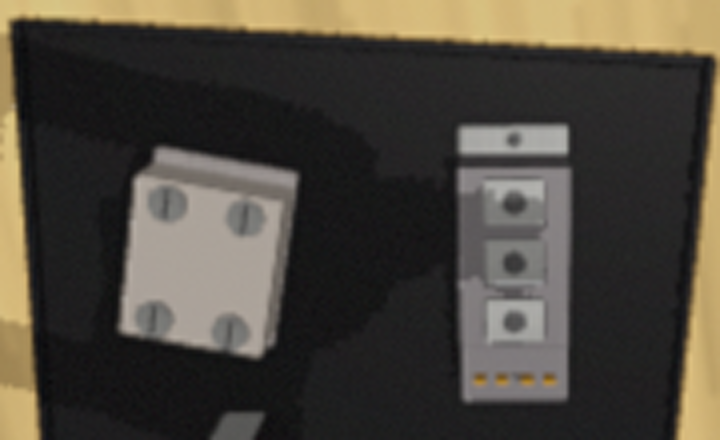

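>>> play_rows([
  {"hand": 6, "x": 0.06, "y": 4, "z": -3, "spin": 0.2},
  {"hand": 6, "x": 0.06, "y": 8, "z": -5.25, "spin": 0.2},
  {"hand": 6, "x": 0.06, "y": 12, "z": -5.25, "spin": 0.2},
  {"hand": 6, "x": 0.06, "y": 14, "z": -5.25, "spin": 0.2},
  {"hand": 6, "x": 0.06, "y": 16, "z": -5.25, "spin": 0.2},
  {"hand": 6, "x": 0.06, "y": 18, "z": -5.25, "spin": 0.2},
  {"hand": 6, "x": 0.06, "y": 19, "z": -5.25, "spin": 0.2},
  {"hand": 6, "x": 0.06, "y": 20.05, "z": -5.25, "spin": 0.2},
  {"hand": 6, "x": 0.06, "y": 20.05, "z": -5.25, "spin": 0.2},
  {"hand": 6, "x": 0.06, "y": 20.05, "z": -5.25, "spin": 0.2},
  {"hand": 6, "x": 0.06, "y": 20.05, "z": -5.25, "spin": 0.2},
])

```text
time: 4.38
tool_pos: [0.5586, -0.2909, 0.0411]
ee_rot: [-1.571, -0.002, -0.161]
wrist_force: [-0.5, 0.0, 0.3]
grip_width: 0.0604
```

```bash
python3 snap.py w4
```

```text
4.3833 [ 0.5586 -0.2909  0.0411] [-1.5715 -0.0016 -0.1611] [-0.5  0.   0.3] [-0.   -0.01 -0.   -0.   -0.    0.  ] 0.0604
```

View pics/w4.png

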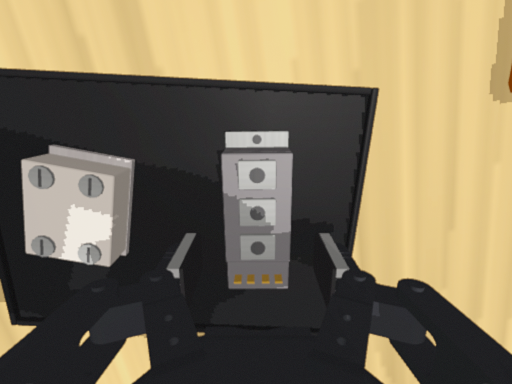

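The fingers straddle the module, centred at column ~257. I'll close now.

>>> play_rows([
  {"hand": 2.8, "x": 0, "y": 0, "z": 0, "spin": 0},
  {"hand": 2.8, "x": 0, "y": 0, "z": 0, "spin": 0},
  {"hand": 2.8, "x": 0, "y": 0, "z": 0, "spin": 0},
  {"hand": 2.8, "x": 0, "y": 0, "z": 0, "spin": 0},
  {"hand": 2.8, "x": 0, "y": 0, "z": 0, "spin": 0},
  {"hand": 2.8, "x": 0, "y": 0, "z": 0, "spin": 0},
  {"hand": 2.8, "x": 0, "y": 0, "z": 0, "spin": 0},
  {"hand": 2.8, "x": 0, "y": 0, "z": 0, "spin": 0},
], force=50)

```text
time: 5.1
tool_pos: [0.5584, -0.2909, 0.0408]
ee_rot: [-1.571, -0.001, -0.161]
wrist_force: [-0.6, 0.6, 7.0]
grip_width: 0.0323
```

```bash
python3 snap.py w5;python3 - <<'E'
from h import *
g=dict(np.load("pics/w5.npz"))
i=cv2.imread("pics/w5.png");cv2.imwrite("pics/w5c.png",cv2.resize(i[120:384,130:390],None,fx=2.2,fy=2.2,interpolation=cv2.INTER_CUBIC))
E
```

```text
5.1 [ 0.5584 -0.2909  0.0408] [-1.5713e+00 -1.3000e-03 -1.6130e-01] [-0.6  0.6  7. ] [ 0. -0.  0.  0.  0.  0.] 0.0323
```

View pics/w5c.png

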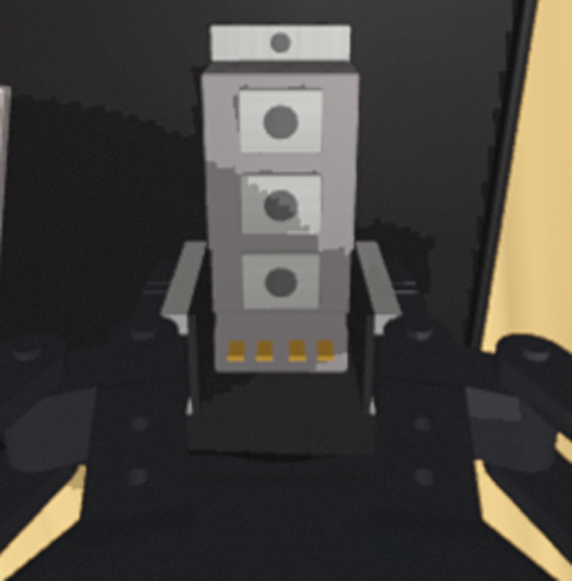

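>>> play_rows([
  {"hand": 2.8, "x": 0, "y": -0.5, "z": 0, "spin": 0},
  {"hand": 2.8, "x": 0, "y": -1.5, "z": 0, "spin": 0},
  {"hand": 2.8, "x": 0, "y": -3, "z": 0, "spin": 0},
  {"hand": 2.8, "x": 0, "y": -6, "z": 0, "spin": 0},
  {"hand": 2.8, "x": 0, "y": -9, "z": 0, "spin": 0},
  {"hand": 2.8, "x": 0, "y": -12, "z": 0, "spin": 0},
  {"hand": 2.8, "x": 0, "y": -12, "z": 0, "spin": 0},
  {"hand": 2.8, "x": 0, "y": -12, "z": 0, "spin": 0},
])

```text
time: 5.82
tool_pos: [0.5585, -0.291, 0.1621]
ee_rot: [-1.572, -0.003, -0.161]
wrist_force: [-0.7, -0.4, -1.8]
grip_width: 0.0326
```

```bash
python3 snap.py w6;python3 - <<'E'
from h import *
from rig import *
s=observe()
yaw=float(np.load("station.npz")["yaw"])-np.pi/2
inc(s,st2w(-.039,-.020,.11),yaw)
E
```

```text
5.8167 [ 0.5585 -0.291   0.1621] [-1.5721 -0.0034 -0.1612] [-0.7 -0.4 -1.8] [ 0.    0.05  0.04 -0.   -0.02 -0.  ] 0.0326
inc x,y,z cm [-1.170e+01  1.000e-02  4.356e+01] spin 9.7 yaw now -9.24
```

View pics/w6.png

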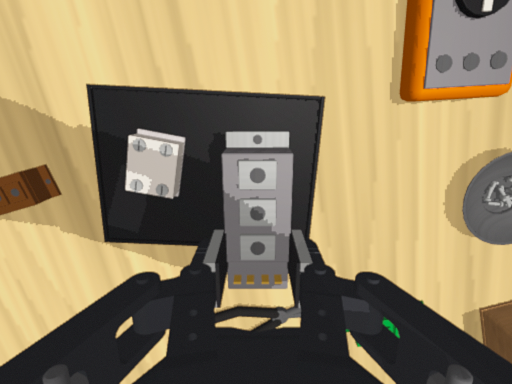

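The module is held, with about 1.8 N of weight, and level. I'll measure its pose in the hand, then carry it to the station.

```bash
cat > inhand.py <<'E'
import sys
from h import *
g=dict(np.load(f"pics/{sys.argv[1]}.npz"));W=cloud(g,g["tool_from_camera"])
m=(W[...,1]>.0)&(W[...,1]<.016)&(abs(W[...,0])<.0175)&(W[...,2]>-.03)
m[290:]=0
k,l,st,c=cv2.connectedComponentsWithStats(m.astype(np.uint8));i=1+np.argmax(st[1:,4])
P=W[l==i];print(st[i],cv2.minAreaRect(P[:,[0,2]].astype(np.float32)),"top y",np.percentile(P[:,1],[5,25,50,75,95]).round(4),"z range",P[:,2].min(),P[:,2].max())
# plate front ledge
m=(W[...,1]>.025)&(W[...,1]<.04)&(abs(W[...,0])<.02)&(W[...,2]>.03)
m[290:]=0
P=W[m];print("ledge",m.sum(),P[:,0].min(),P[:,0].max(),P[:,2].max(),np.median(P[:,1]))
# side edges of top by row
L=cv2.cvtColor(cv2.imread(f"pics/{sys.argv[1]}.png"),cv2.COLOR_BGR2GRAY)
E
python3 inhand.py w6
```

```text
[ 223  151   73  138 9197] ((-2.594664692878723e-06, 0.014303615316748619), (0.03498581424355507, 0.07859876751899719), 0.007476553320884705) top y [0.0059 0.007  0.0093 0.0102 0.0149] z range -0.0249943578127918 0.0536046516259442
ledge 1111 -0.01812985172235339 0.015813279555408497 0.06152023917423974 0.03263020916224521
```

>>> play_rows([
  {"hand": 2.8, "x": -11.7, "y": 0, "z": 43.6, "spin": 9.7},
  {"hand": 2.8, "x": -11.7, "y": 0, "z": 43.6, "spin": 9.7},
  {"hand": 2.8, "x": -11.7, "y": 0, "z": 43.6, "spin": 9.7},
  {"hand": 2.8, "x": -11.7, "y": 0, "z": 43.6, "spin": 9.7},
  {"hand": 2.8, "x": -11.7, "y": 0, "z": 43.6, "spin": 9.7},
  {"hand": 2.8, "x": -11.7, "y": 0, "z": 43.6, "spin": 9.7},
  {"hand": 2.8, "x": -11.7, "y": 0, "z": 43.6, "spin": 9.7},
  {"hand": 2.8, "x": -11.7, "y": 0, "z": 43.6, "spin": 9.7},
  {"hand": 2.8, "x": -11.7, "y": 0, "z": 43.6, "spin": 9.7},
  {"hand": 2.8, "x": -11.7, "y": 0, "z": 43.6, "spin": 9.7},
  {"hand": 2.8, "x": -11.7, "y": 0, "z": 43.6, "spin": 9.7},
  {"hand": 2.8, "x": -11.7, "y": 0, "z": 43.6, "spin": 9.7},
  {"hand": 2.8, "x": -11.7, "y": 0, "z": 43.6, "spin": 9.7},
  {"hand": 2.8, "x": -11.7, "y": 0, "z": 43.6, "spin": 9.7},
  {"hand": 2.8, "x": -11.7, "y": 0, "z": 43.6, "spin": 9.7},
  {"hand": 2.8, "x": -11.7, "y": 0, "z": 43.6, "spin": 9.7},
])

```text
time: 7.2
tool_pos: [0.5127, 0.1573, 0.1595]
ee_rot: [-1.571, 0.0, -0.332]
wrist_force: [-0.1, 0.5, -1.2]
grip_width: 0.0328
```

```bash
python3 snap.py w7;python3 inhand.py w7; python3 - <<'E'
from h import *
from rig import *
s=observe();print(w2st(s["tool_pos"]))
yaw=float(np.load("station.npz")["yaw"])-np.pi/2
inc(s,st2w(-.039,-.020,.045),yaw)
E
```

```text
7.2 [0.5127 0.1573 0.1595] [-1.5712e+00  5.0000e-04 -3.3220e-01] [-0.1  0.5 -1.2] [ 0.   -0.01 -0.    0.    0.    0.  ] 0.0328
[ 223  151   74  138 9158] ((-2.25212424993515e-05, 0.014231059700250626), (0.034950774163007736, 0.07841064780950546), 0.01594674214720726) top y [0.0058 0.007  0.0093 0.0102 0.0148] z range -0.024978129293221185 0.05343865086046351
ledge 2904 -0.01828123242511042 0.015701044853538727 0.11295878074704524 0.03487739187219277
[-0.03955255 -0.02057296]
inc x,y,z cm [-0.06  6.46  0.06] spin -0.09 yaw now -19.03
```

View pics/w7.png

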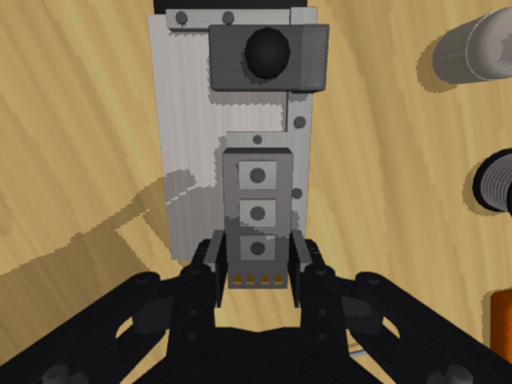

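>>> play_rows([
  {"hand": 2.8, "x": 0, "y": 3, "z": 0, "spin": 0},
  {"hand": 2.8, "x": 0, "y": 5, "z": 0, "spin": 0},
  {"hand": 2.8, "x": 0, "y": 6, "z": 0, "spin": 0},
  {"hand": 2.8, "x": 0, "y": 6.6, "z": 0, "spin": 0},
  {"hand": 2.8, "x": 0, "y": 6.8, "z": 0, "spin": 0},
  {"hand": 2.8, "x": 0, "y": 6.9, "z": 0, "spin": 0},
  {"hand": 2.8, "x": 0, "y": 7.0, "z": 0, "spin": 0},
  {"hand": 2.8, "x": 0, "y": 7.0, "z": 0, "spin": 0},
  {"hand": 2.8, "x": 0, "y": 7.0, "z": 0, "spin": 0},
])

```text
time: 8.0
tool_pos: [0.5129, 0.1585, 0.0904]
ee_rot: [-1.57, -0.001, -0.331]
wrist_force: [0.7, -0.2, -0.8]
grip_width: 0.0326
```

>>> play_rows([
  {"hand": 2.8, "x": 0, "y": 0.1, "z": 0, "spin": 0},
  {"hand": 2.8, "x": 0, "y": 0.15, "z": 0, "spin": 0},
  {"hand": 2.8, "x": 0, "y": 0.2, "z": 0, "spin": 0},
  {"hand": 2.8, "x": 0, "y": 0.2, "z": 0, "spin": 0},
  {"hand": 2.8, "x": 0, "y": 0.2, "z": 0, "spin": 0},
])

```text
time: 8.42
tool_pos: [0.5126, 0.1584, 0.0878]
ee_rot: [-1.571, 0.0, -0.331]
wrist_force: [0.4, -0.4, -0.6]
grip_width: 0.0327
```

>>> play_rows([
  {"hand": 2.8, "x": 0, "y": 0.05, "z": 0, "spin": 0},
  {"hand": 2.8, "x": 0, "y": 0.1, "z": 0, "spin": 0},
  {"hand": 2.8, "x": 0, "y": 0.1, "z": 0, "spin": 0},
])

```text
time: 8.67
tool_pos: [0.5126, 0.1584, 0.0868]
ee_rot: [-1.571, -0.0, -0.331]
wrist_force: [-0.3, 0.7, -1.3]
grip_width: 0.0322
```

>>> play_rows([
  {"hand": 2.8, "x": 0, "y": 0.04, "z": 0, "spin": 0},
  {"hand": 2.8, "x": 0, "y": 0.07, "z": 0, "spin": 0},
  {"hand": 2.8, "x": 0, "y": 0.07, "z": 0, "spin": 0},
])

```text
time: 8.92
tool_pos: [0.5126, 0.1584, 0.0867]
ee_rot: [-1.571, -0.0, -0.33]
wrist_force: [-4.1, -1.5, 8.3]
grip_width: 0.0324
```

The base is on the face, with 8 N upward at TCP z 0.0867. Next I'll slide it to the fence, keeping a light press.

>>> play_rows([
  {"hand": 2.8, "x": 0.1, "y": 0, "z": 0, "spin": 0},
  {"hand": 2.8, "x": 0.2, "y": 0, "z": 0, "spin": 0},
  {"hand": 2.8, "x": 0.3, "y": 0, "z": 0, "spin": 0},
  {"hand": 2.8, "x": 0.4, "y": 0, "z": 0, "spin": 0},
  {"hand": 2.8, "x": 0.4, "y": 0, "z": 0, "spin": 0},
])

```text
time: 9.33
tool_pos: [0.5166, 0.1574, 0.0868]
ee_rot: [-1.57, -0.001, -0.33]
wrist_force: [-2.4, 0.8, 7.2]
grip_width: 0.0323
```

```bash
python3 snap.py w8;python3 inhand.py w8; python3 - <<'E'
from h import *
from rig import *
s=observe();print(w2st(s["tool_pos"]),s["moment"])
i=cv2.imread("pics/w8.png");cv2.imwrite("pics/w8c.png",cv2.resize(i[0:300,130:390],None,fx=2,fy=2,interpolation=cv2.INTER_CUBIC))
E
```

```text
9.3333 [0.5166 0.1574 0.0868] [-1.5701e+00 -6.0000e-04 -3.3040e-01] [-2.4  0.8  7.2] [ 0. -0.  0. -0. -0.  0.] 0.0323
[ 223  151   74  138 9144] ((-1.3262033462524414e-06, 0.014162782579660416), (0.07870656996965408, 0.034973058849573135), 89.99810028076172) top y [0.0058 0.0069 0.0093 0.0101 0.0148] z range -0.025190115528017823 0.05351565795736536
ledge 4495 -0.019997228596002413 0.017450880104790217 0.08503915981831245 0.036249284215587554
[-0.03830436 -0.02427228] [0.14082382 0.46017018 0.01354679]
```

View pics/w8c.png

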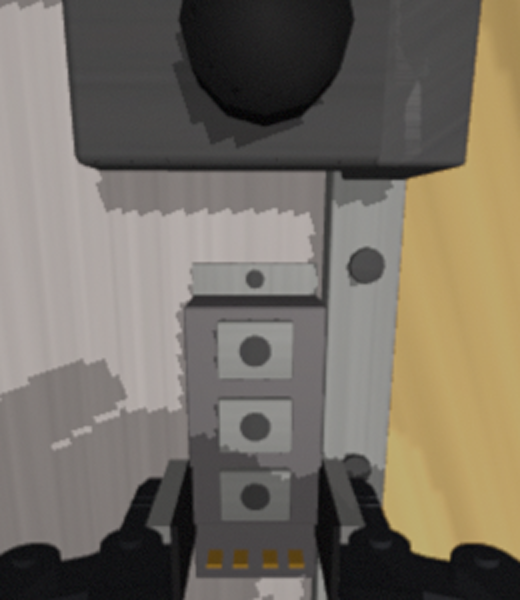

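The base edge (crop col ~317) sits just left of the fence foot (~325), leaving a gap of about 2 mm.

>>> play_rows([
  {"hand": 2.8, "x": 0.05, "y": 0, "z": 0, "spin": 0},
  {"hand": 2.8, "x": 0.1, "y": 0, "z": 0, "spin": 0},
  {"hand": 2.8, "x": 0.15, "y": 0, "z": 0, "spin": 0},
  {"hand": 2.8, "x": 0.15, "y": 0, "z": 0, "spin": 0},
])

```text
time: 9.72
tool_pos: [0.5179, 0.157, 0.0867]
ee_rot: [-1.57, -0.0, -0.33]
wrist_force: [-3.5, 1.3, 6.8]
grip_width: 0.0324
```

>>> play_rows([
  {"hand": 2.8, "x": 0.03, "y": 0, "z": 0, "spin": 0},
  {"hand": 2.8, "x": 0.06, "y": 0, "z": 0, "spin": 0},
  {"hand": 2.8, "x": 0.09, "y": 0, "z": 0, "spin": 0},
  {"hand": 2.8, "x": 0.09, "y": 0, "z": 0, "spin": 0},
])

```text
time: 10.05
tool_pos: [0.518, 0.1569, 0.0867]
ee_rot: [-1.571, 0.002, -0.33]
wrist_force: [-11.6, 3.3, 11.7]
grip_width: 0.0322
```

Fence contact (about 12 N). I'll ease it slightly and slide towards the stop.

>>> play_rows([
  {"hand": 2.8, "x": -0.04, "y": 0, "z": 0, "spin": 0},
  {"hand": 2.8, "x": -0.04, "y": -0.02, "z": 0.5, "spin": 0},
  {"hand": 2.8, "x": -0.04, "y": -0.02, "z": 1, "spin": 0},
  {"hand": 2.8, "x": -0.04, "y": -0.02, "z": 1.5, "spin": 0},
  {"hand": 2.8, "x": -0.04, "y": -0.02, "z": 2, "spin": 0},
  {"hand": 2.8, "x": -0.04, "y": -0.02, "z": 2, "spin": 0},
])

```text
time: 10.55
tool_pos: [0.5245, 0.1757, 0.0868]
ee_rot: [-1.571, 0.001, -0.33]
wrist_force: [-7.1, 0.6, 9.3]
grip_width: 0.0323
```

```bash
python3 snap.py w9; python3 - <<'E'
from h import *
from rig import *
s=observe();print(w2st(s["tool_pos"]),s["moment"])
E
```

```text
10.55 [0.5245 0.1757 0.0868] [-1.5715e+00  9.0000e-04 -3.3040e-01] [-7.1  0.6  9.3] [-0.   -0.    0.01  0.01 -0.01 -0.01] 0.0323
[-0.01841749 -0.02568382] [ 0.18233683  1.13165142 -0.15000385]
```

View pics/w9.png

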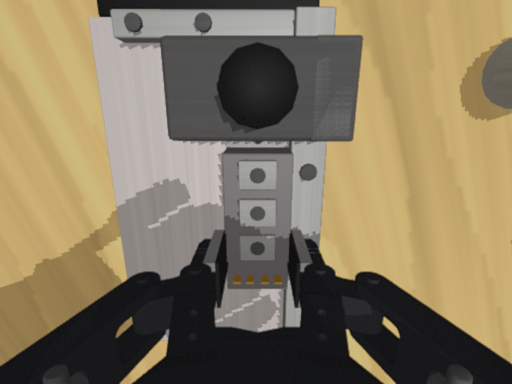

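It's sliding along the fence, with forces under 10 N.

>>> play_rows([
  {"hand": 2.8, "x": 0, "y": 0, "z": 0.5, "spin": 0},
  {"hand": 2.8, "x": 0, "y": 0, "z": 1, "spin": 0},
  {"hand": 2.8, "x": 0, "y": 0, "z": 1.5, "spin": 0},
  {"hand": 2.8, "x": 0, "y": 0, "z": 2, "spin": 0},
  {"hand": 2.8, "x": 0, "y": 0, "z": 2.5, "spin": 0},
  {"hand": 2.8, "x": 0, "y": 0, "z": 3, "spin": 0},
  {"hand": 2.8, "x": 0, "y": 0, "z": 3.5, "spin": 0},
  {"hand": 2.8, "x": 0, "y": 0, "z": 4, "spin": 0},
  {"hand": 2.8, "x": 0, "y": 0, "z": 4, "spin": 0},
])

```text
time: 11.35
tool_pos: [0.5375, 0.2136, 0.0868]
ee_rot: [-1.571, 0.001, -0.33]
wrist_force: [-6.3, 0.4, 6.2]
grip_width: 0.0322
```

```bash
python3 - <<'E'
from h import *
from rig import *
s=observe();print(w2st(s["tool_pos"]),s["moment"],s["ee_rot"])
E
```

```text
[ 0.0217101  -0.02574792] [ 0.19079017  1.03991319 -0.14110802] [-1.57128534e+00  7.51177313e-04 -3.30436933e-01]
```

>>> play_rows([
  {"hand": 2.8, "x": 0, "y": 0, "z": 0.15, "spin": 0},
  {"hand": 2.8, "x": 0, "y": 0, "z": 0.3, "spin": 0},
  {"hand": 2.8, "x": 0, "y": 0, "z": 0.4, "spin": 0},
  {"hand": 2.8, "x": 0, "y": 0, "z": 0.4, "spin": 0},
])

```text
time: 11.68
tool_pos: [0.5386, 0.2167, 0.0867]
ee_rot: [-1.572, 0.001, -0.331]
wrist_force: [-8.6, -4.7, 9.7]
grip_width: 0.0323
```

>>> play_rows([
  {"hand": 2.8, "x": 0, "y": 0, "z": 0.05, "spin": 0},
  {"hand": 2.8, "x": 0, "y": 0, "z": 0.1, "spin": 0},
  {"hand": 2.8, "x": 0, "y": 0, "z": 0.1, "spin": 0},
])

```text
time: 11.93
tool_pos: [0.5388, 0.2173, 0.0867]
ee_rot: [-1.573, 0.001, -0.331]
wrist_force: [-9.2, -7.3, 11.2]
grip_width: 0.0328
```

```bash
python3 snap.py w10;python3 - <<'E'
from h import *
from rig import *
s=observe();print(w2st(s["tool_pos"]),s["moment"],s["ee_rot"])
for n in("scene","side"):
    g=get_image(n);np.savez(f"pics/{n}1.npz",**g);cv2.imwrite(f"pics/{n}1.png",g["pixels"][:,:,::-1])
i=cv2.imread("pics/side1.png");cv2.imwrite("pics/side1c.png",cv2.resize(i[90:200,160:270],None,fx=5,fy=5,interpolation=cv2.INTER_CUBIC))
E
```

```text
11.9333 [0.5388 0.2173 0.0867] [-1.5727e+00  1.3000e-03 -3.3080e-01] [-9.2 -7.3 11.2] [-0. -0.  0.  0. -0. -0.] 0.0328
[ 0.02559163 -0.02579083] [-1.29453678  1.5205606  -0.13148523] [-1.57262462e+00  1.27422623e-03 -3.30807384e-01]
```

View pics/w10.png

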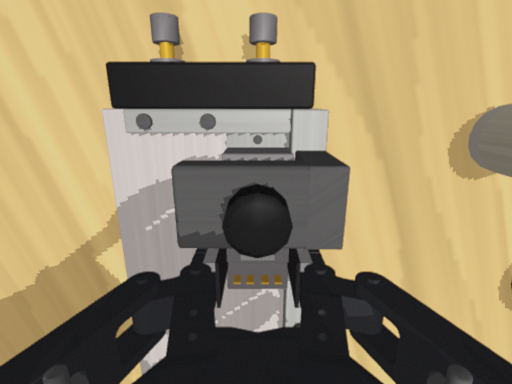

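View pics/side1c.png

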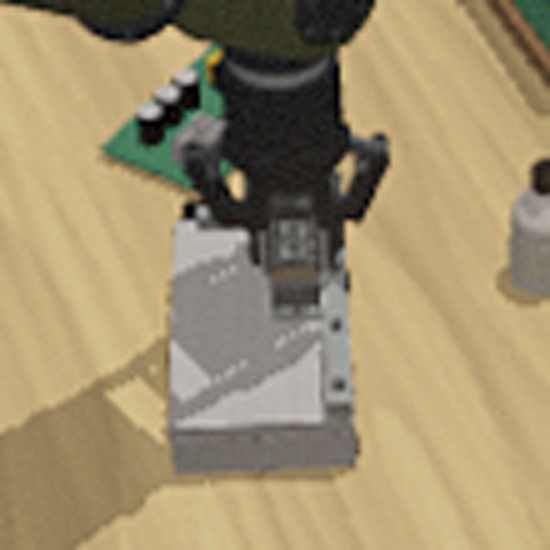

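```bash
python3 - <<'E'
from h import *
i=cv2.imread("pics/w10.png");cv2.imwrite("pics/w10c.png",cv2.resize(i[95:300,180:345],None,fx=3,fy=2.9,interpolation=cv2.INTER_CUBIC))
g=dict(np.load("pics/w10.npz"));W=cloud(g,g["T"])
for u in(232,245,270,285):
    print(u,[(v,*(w2st(W[v,u])*1e3).round(1),round(float(W[v,u,2])*1e3,1)) for v in range(126,154,2)])
E
```

```text
232 [(126, np.float64(90.1), np.float64(-11.7), 62.5), (128, np.float64(89.1), np.float64(-11.6), 62.3), (130, np.float64(88.0), np.float64(-11.6), 61.8), (132, np.float64(87.1), np.float64(-11.6), 62.4), (134, np.float64(85.3), np.float64(-10.8), 54.1), (136, np.float64(84.1), np.float64(-10.7), 53.0), (138, np.float64(83.1), np.float64(-10.7), 53.7), (140, np.float64(82.0), np.float64(-10.6), 52.9), (142, np.float64(81.0), np.float64(-10.7), 54.0), (144, np.float64(80.0), np.float64(-10.7), 54.3), (146, np.float64(78.9), np.float64(-10.7), 54.8), (148, np.float64(78.8), np.float64(-11.3), 61.5), (150, np.float64(78.7), np.float64(-11.8), 67.8), (152, np.float64(78.7), np.float64(-12.4), 74.6)]
245 [(126, np.float64(90.1), np.float64(-18.3), 62.4), (128, np.float64(89.1), np.float64(-18.2), 62.2), (130, np.float64(88.1), np.float64(-18.2), 62.3), (132, np.float64(87.0), np.float64(-18.2), 61.5), (134, np.float64(85.4), np.float64(-17.9), 54.8), (136, np.float64(84.2), np.float64(-17.8), 53.9), (138, np.float64(83.3), np.float64(-17.9), 55.7), (140, np.float64(82.2), np.float64(-17.9
[... 1019 characters left out ...]
[(126, np.float64(90.1), np.float64(-38.7), 61.9), (128, np.float64(89.0), np.float64(-38.7), 61.7), (130, np.float64(88.1), np.float64(-38.6), 63.1), (132, np.float64(87.0), np.float64(-38.8), 61.8), (134, np.float64(85.4), np.float64(-39.4), 55.4), (136, np.float64(84.3), np.float64(-39.5), 54.2), (138, np.float64(83.2), np.float64(-39.6), 54.2), (140, np.float64(82.2), np.float64(-39.5), 55.0), (142, np.float64(81.0), np.float64(-39.6), 54.2), (144, np.float64(80.0), np.float64(-39.7), 54.2), (146, np.float64(78.9), np.float64(-39.6), 54.8), (148, np.float64(78.7), np.float64(-39.1), 60.7), (150, np.float64(78.8), np.float64(-38.4), 68.6), (152, np.float64(78.8), np.float64(-37.8), 75.0)]
```

View pics/w10c.png

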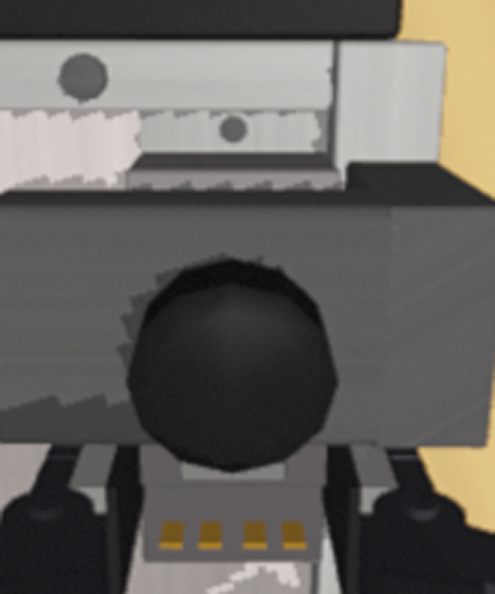

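```bash
python3 - <<'E'
from h import *
g=dict(np.load("pics/w10.npz"));L=cv2.cvtColor(cv2.imread("pics/w10.png"),cv2.COLOR_BGR2GRAY)
W=cloud(g,g["T"])
for v in(138,141,144,148): print(v,L[v,220:230],L[v,282:296],(W[v,282:296,2]*1e3).round(0))
for v in(138,144):
  print((w2st(ray([225.5,286.5,287.5,288.5],[v]*4,.054,g,g["T"]))*1e3).round(1).tolist(),(w2st(ray([290.5,291.5],[v]*2,.066,g,g["T"]))*1e3).round(1).tolist())
print((w2st(ray([222,293],[150]*2,.080,g,g["T"]))*1e3).round(1).tolist(), L[150,215:226],L[150,290:300])
E
```

```text
138 [209 208 206 203 204 204 196 178 175 177] [189 190 189 178 141 132 126  92  77 106 157 185 192 192] [54. 55. 53. 54. 53. 54. 54. 55. 60. 66. 68. 66. 65. 67.]
141 [210 208 206 204 197 174 166 176 176 177] [189 189 189 186 174 138 125  93  78 109 162 187 193 193] [54. 55. 54. 53. 54. 54. 54. 55. 59. 64. 66. 66. 65. 65.]
144 [210 209 206 204 201 187 165 175 176 176] [187 178 140 134 132 133 124  85  78 113 167 191 193 192] [nan 53. 55. 54. 53. 54. 54. 56. 61. 66. 66. 66. 66. 66.]
148 [211 209 207 206 206 197 153  96  71  69] [ 71  72  69  65  63  67  71  73  83 118 170 193 193 193] [61. 61. 61. 61. 61. 61. 61. 59. 61. 65. 66. 66. 66. 66.]
[[83.2, -7.2], [83.2, -40.4], [83.2, -40.9], [83.2, -41.5]] [[84.4, -41.2], [84.4, -41.7]]
[[79.9, -7.1], [79.9, -40.5], [79.9, -41.0], [79.9, -41.6]] [[81.4, -41.3], [81.4, -41.8]]
[[80.5, -8.3], [80.5, -40.9]] [209 209 210 212 212 211 209 209 203 175 108] [ 77 121 173 194 194 185 155 136 136 137]
```

The front end sits against the stop: housing face x=78.7 + 8 mm ledge = 86.7, and the stop edge measures 86.8 in the same view. The base edge reaches the fence foot (-41.6 vs -41.5). I'll release it.

>>> play_rows([
  {"hand": 3.6, "x": 0, "y": 0, "z": 0, "spin": 0},
  {"hand": 4.2, "x": 0, "y": 0, "z": 0, "spin": 0},
  {"hand": 5, "x": 0, "y": 0, "z": 0, "spin": 0},
  {"hand": 5, "x": 0, "y": 0, "z": 0, "spin": 0},
  {"hand": 5, "x": 0, "y": 0, "z": 0, "spin": 0},
  {"hand": 5, "x": 0, "y": 0, "z": 0, "spin": 0},
])

```text
time: 12.58
tool_pos: [0.5394, 0.218, 0.0862]
ee_rot: [-1.571, -0.0, -0.331]
wrist_force: [0.9, -0.4, 0.6]
grip_width: 0.0502
```

```bash
python3 snap.py w11;python3 - <<'E'
from h import *
i=cv2.imread("pics/w11.png");cv2.imwrite("pics/w11c.png",cv2.resize(i[95:300,150:375],None,fx=2.8,fy=2.8,interpolation=cv2.INTER_CUBIC))
E
```

```text
12.5833 [0.5394 0.218  0.0862] [-1.5708 -0.     -0.3305] [ 0.9 -0.4  0.6] [-0. -0. -0.  0.  0. -0.] 0.0502
```

View pics/w11c.png

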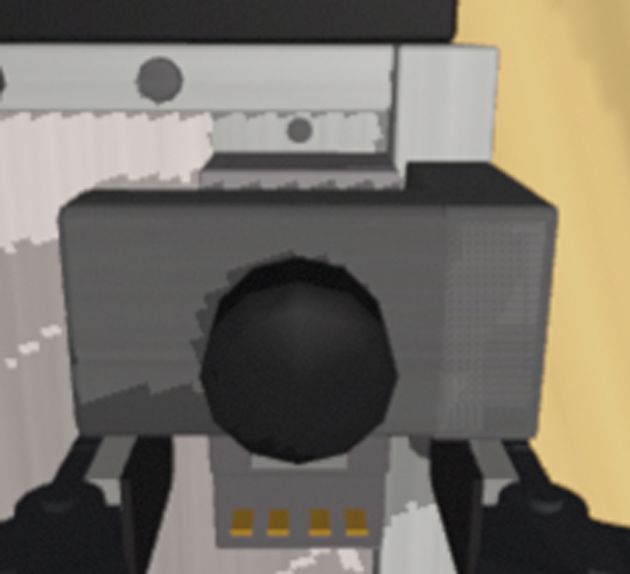

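Released, wrist forces are zero and the module hasn't moved. I'll lift straight up, back off, and inspect.

>>> play_rows([
  {"hand": 5, "x": 0, "y": -1, "z": 0, "spin": 0},
  {"hand": 5, "x": 0, "y": -3, "z": 0, "spin": 0},
  {"hand": 5, "x": 0, "y": -6, "z": 0, "spin": 0},
  {"hand": 5, "x": 0, "y": -9, "z": -2, "spin": 0},
  {"hand": 5, "x": 0, "y": -9, "z": -6, "spin": 0},
  {"hand": 5, "x": 0, "y": -9, "z": -10, "spin": 0},
  {"hand": 5, "x": 0, "y": -9, "z": -12, "spin": 0},
  {"hand": 5, "x": 0, "y": -9, "z": -12, "spin": 0},
  {"hand": 5, "x": 0, "y": -9, "z": -12, "spin": 0},
])

```text
time: 13.38
tool_pos: [0.5005, 0.1038, 0.1773]
ee_rot: [-1.57, -0.001, -0.332]
wrist_force: [-1.1, 0.3, -0.1]
grip_width: 0.0498
```

```bash
python3 snap.py w12;python3 - <<'E'
from h import *
from rig import *
i=cv2.imread("pics/w12.png");cv2.imwrite("pics/w12c.png",cv2.resize(i[0:240,130:380],None,fx=2.5,fy=2.5,interpolation=cv2.INTER_CUBIC))
for n in("scene","side"):
    g=get_image(n);np.savez(f"pics/{n}2.npz",**g);cv2.imwrite(f"pics/{n}2.png",g["pixels"][:,:,::-1])
E
```

```text
13.3833 [0.5005 0.1038 0.1773] [-1.5701e+00 -1.2000e-03 -3.3230e-01] [-1.1  0.3 -0.1] [ 0.03  0.02 -0.02  0.   -0.    0.01] 0.0498
```

View pics/w12c.png

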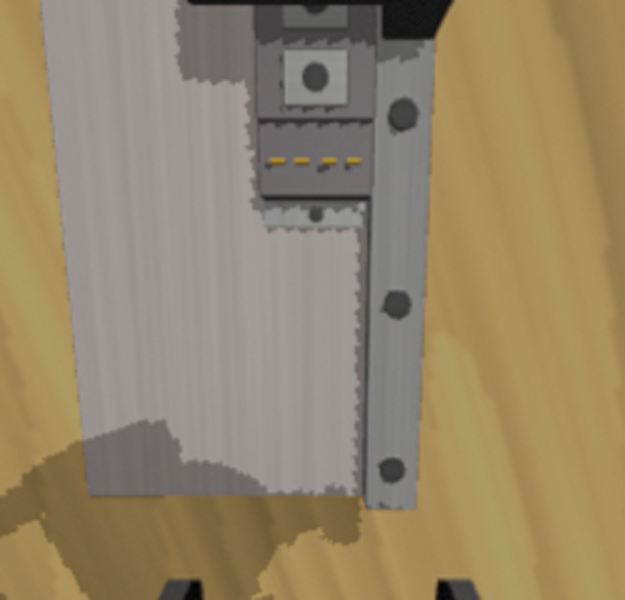

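View pics/scene2.png

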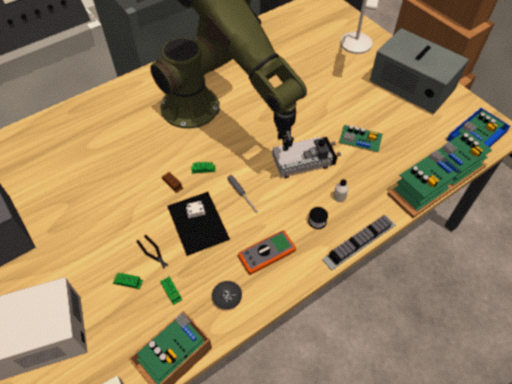

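```bash
python3 - <<'E'
from h import *
g=dict(np.load("pics/w12.npz"));T=g["T"];W=cloud(g,T)
L=cv2.cvtColor(cv2.imread("pics/w12.png"),cv2.COLOR_BGR2GRAY).astype(int)
for u in(243,250,262,268): print(u,L[74:98,u])
for u in(180,240): 
  z=W[185:215,u,2]; print("rear face row",185+np.where(z<.03)[0][0]-.5)
for v,z in((198,.05),): print((w2st(ray([180,240],[v-.5]*2,z,g,T))*1e3).round(1).tolist())
for v in(78.5,79,90,90.5,91,91.5,92): print(v,"z54",(w2st(ray(256,v,.054,g,T))*1e3).round(1),"z72",(w2st(ray(256,v,.072,g,T))*1e3).round(1))
# heights: top, step, ledge
for u,v in((240,45),(270,45),(240,75),(270,75),(246,86),(268,86),(200,110),(255,150)): print(u,v,(np.nanmedian(W[v-2:v+3,u-2:u+3,2])*1e3).round(1))
# fence vs housing side
for v in(55,70,85): print(v,L[v,228:240],L[v,272:284])
E
```

```text
243 [107 107 107  95  58  38  73  92  96  98 112 132 141 140 140 140 128 140
 153 156 157 156 156 156]
250 [107 108 108  96  57  37  75  97 103 107 138 148 148 148 148 146 132 115
 114 143 154 154 153 153]
262 [109 109 110  96  59  38  74  96 103 129 145 149 150 148 148 148 134 126
 145 153 152 152 152 152]
268 [110 110 110  97  59  36  73  95 104 136 149 149 148 148 148 147 133 119
 144 154 155 155 155 155]
rear face row 197.5
rear face row 197.5
[[-100.7, 46.3], [-100.8, -9.3]]
78.5 z54 [  1.9 -24.5] z72 [  0.2 -24.5]
79 z54 [  1.5 -24.5] z72 [ -0.1 -24.5]
90 z54 [ -6.9 -24.4] z72 [ -7.9 -24.5]
90.5 z54 [ -7.3 -24.4] z72 [ -8.3 -24.5]
91 z54 [ -7.7 -24.4] z72 [ -8.6 -24.5]
91.5 z54 [ -8.1 -24.4] z72 [ -9.  -24.5]
92 z54 [ -8.5 -24.4] z72 [ -9.4 -24.5]
240 45 77.1
270 45 77.0
240 75 72.0
270 75 71.9
246 86 54.3
268 86 54.2
200 110 50.5
255 150 50.2
55 [158 149 116 111 106  92 104 105 104 104 105 104] [109 109 109 110 109 109 103 101 133 133 130 129]
70 [157 158 156 147 110  90  98 104 106 105 105 106] [109 111 112 111 111 107  98 106 132 131 129 128]
85 [158 157 157 156 156 152 139 127 142 144 145 143] [141 138 107  99  93  75  91 130 132 131 129 128]
```

Checks agree: rear edge at x ≈ -5.9 after removing the view's offset (expected -6), and side edge along the fence. The step and ledge heights of 72.0 and 54.3 show the base flat on the face. Tray, relay, screwdriver and the rest look unmoved in the scene view. Handing in.

```bash
python3 -c "
from rig import *
print(observe()['time'],observe()['wrist_force']); print(close_job())"
```

```text
13.5333 [-0.46023821  0.43676409 -0.37196186]
the job is handed in; nothing more can be done
None
```

The power module is home on the heat sink. It lies base down under the clamp, terminals leading and pins trailing, and I handed the job in at 13.5 s.

I gripped it from the tray and laid it on the clear face until about 8 N of contact showed. Still gripped and lightly pressed down, I slid it to the fence (about 12 N), then along it to the end stop (about 10 N). I then let go, lifted straight up and backed away.

- **End stop:** the module's front end measured 86.7 mm and the stop 86.8 mm in the same view. The rear edge came to about -5.9 mm after correcting that view's offset, against an expected -6.
- **Fence:** the base edge measured -41.6 mm and the fence -41.5 mm.
- **Base contact:** the ledge is about 4 mm above the face and equal on both sides, so the base lies flat.
- **Release:** wrist force is about zero with the gripper clear, and the other objects look unmoved in the scene camera by eye.

Two things were not exact:
- Absolute station coordinates differed between views by about 1 mm, so I compared edges only within one view. Any gap under about 0.5 mm would not show up in these images.
- I did not do a separate confirming push after letting go.

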